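# Sweep the used cassettes into the collecting tray

## Robot

A 6-joint arm with a two-finger parallel gripper is mounted at the origin on the work surface. World frame = base frame: x ahead of the robot, y to its left, z up, the work surface at z = 0. Lengths are in m, angles in rad, forces in N, time in s.
With the tool pointing down it reaches from about 0.3 to 0.875 m from the base axis. Payload 4.2 kg.
Tool frame: the origin (TCP) lies on the centre line of the jaws, within the pads' length; the fingertips stand 14 mm ahead of it and the grasp point (between the pads) lies 5 mm behind it; z points along the fingers, x is the direction in which the jaws open and shut, and the axes are right-handed (so a half turn about z gives the same grasp; the last joint's range is limited). The gripper opens to 85 mm and grips with 20 to 120 N. Pads are 22 mm wide; open, the fingers measure 114 mm over their backs; the gripper's body (76 mm by 85 mm) begins 54 mm behind the grasp point. The pads swing forward as they close: fully open they stand 13 mm farther back than shut.
Start: joints at [1.269, 0.32, 1.565, -0, 1.257, -0.02], TCP at [0.16, 0.552, 0.245] pointing down, gripper open.
Joint ranges: [-3.11, 3.11], [-0.84, 2.01], [0.21, 2.61], [-1.34, 4.49], [0.05, 2.63], [-2.56, 2.56]. Speed limits (rad/s): [2.57, 2.57, 3.14, 3.14, 3.14, 3.14].

## Interface

Orientations are given as a 3x3 rotation matrix whose columns are the frame's x, y, z axes.
In Python, from rig import r, optics gives the robot as it stands. The module is installed in compiled form; this text tells all that it offers.
- The arm moves only by the shell command python3 -m handwheel 'ROWS' [FORCE]. ROWS is JSON, a list of rows, each an object with "dp": the shift along the tool's x, y, z in m, a list of three; "angular": the turn, a rotation vector about the tool's x, y, z in rad, a list of three; "hand": the closure in counts, from 0 (fully open) to 255 (shut). In form: [{"dp": [x, y, z], "angular": [wx, wy, wz], "hand": hand}, ...]. A call has 1 to 5 rows; each row is the pose to reach, as a shift and turn from the pose commanded when the call began, along the tool's axes at that moment; what a row does not reach only later rows make up. A row lasts 1/10 s, in which the tool goes at most 50 mm and 8.59 degrees, less where a joint would pass 70% of its speed; a pose out of reach is approached as far as the arm can. A call with a gripper value outside its range is refused whole. The fingers move at their own pace and stop on an object; FORCE is the grip in N (left out, the last holds). Time passes only in rows, so rows that repeat a pose let the fingers close. It gives the time, the measured TCP pose, the force and the opening at its end, in the units of the state.
- r.get_state(): the state, without advancing time (a new reading comes with each control period).
- optics.camera(name): name is "scene" or "side" or "wrist"; returns a dict with "frame" (384x512x3 uint8, red, green, blue), "mtx" (3x3 intrinsics, pixels), "cam_to_world" (4x4, takes a point from camera to world coordinates). Camera axes: x right, y down, z forward; pixel columns grow to the right and rows downward; lengths in m; the calibration is good to about 2 mm. A picture is of the moment at which its call begins. There is no depth.
- r.sign_off(): hands the job in, once; it reports no verdict.
The state is a dict: "t": time; "q": joint angles; "joint_velocities": joint speeds; "joint_torque": joint torques, N m; "ee_pos": TCP position; "tool_rot": TCP orientation; "ft_force": force on the tool from outside, world axes, zero at the start; "ft_torque": the same for the moment, N m; "width": opening from 0.0 (shut) to 1.0 (fully open).
Only numpy, scipy, OpenCV 4.12 (cv2) and the standard library are available. Lean on these libraries where they do the work, as an engineer would, in place of code of your own. Each camera call takes 0.05 s, during which the arm holds its last target.

## Task

Clear the three used yellow sample cassettes off the bench: with closed fingers, gently push each one along the bench through the open side of the green-walled collecting tray, until all three lie flat inside it. Do not pinch or lift them, and leave the blue cassette and the glassware standing where they are.

Things in the scene. Friction and masses are not known exactly. Their poses are not given: they have to be found in the camera images.
- tray: Shallow collecting tray fixed to the bench, white floor and green walls on three sides. The floor is flush with the bench, without a lip. Inside it is 100 mm deep (its x) and 230 mm wide (its y); walls 28 mm high and 4 mm thick at +x, +y and -y. The side at its own -x is open (the mouth). Origin on the floor at the centre of the inside, 50 mm from the mouth line and 50 mm from the inside of the back wall; z up.
- yellow1_mid (a point): Used yellow plastic sample cassette, a flat box 30 x 42 x 14 mm (its own x, y, z) lying loose on the bench, about 14 g, slides easily. This point is its centre, 7 mm above its underside; the z axis points up.
- yellow2_mid (a point): Used yellow plastic sample cassette, a flat box 30 x 42 x 14 mm (its own x, y, z) lying loose on the bench, about 14 g, slides easily. This point is its centre, 7 mm above its underside; the z axis points up.
- yellow3_mid (a point): Used yellow plastic sample cassette, a flat box 30 x 42 x 14 mm (its own x, y, z) lying loose on the bench, about 14 g, slides easily. This point is its centre, 7 mm above its underside; the z axis points up.
- blue: Blue sample cassette, same shape as the yellow ones (30 x 42 x 14 mm), loose among them; it has to stay where it is. Origin at the centre of its underside.
- vial1: Small glass vial with a white cap, diameter 24 mm, 48 mm tall, standing loose among the cassettes on the robot's side; must be left alone. Origin at the centre of its underside.
- vial2: A second such vial, 24 mm diameter, 48 mm tall, standing at the left of the tray; must be left alone. Origin at the centre of its underside.
- flask: Conical glass flask, base diameter 76 mm, 104 mm tall, standing at the right of the tray; must be left alone. Origin at the centre of its underside.
- beaker: Glass beaker, rim diameter 64 mm, 80 mm tall, standing at the left; must be left alone. Origin at the centre of its underside.
- bottle: Glass bottle with an orange cap, diameter 60 mm, 130 mm tall, standing at the right of the tray; must be left alone. Origin at the centre of its underside.

How it is judged:
By the outcome, as a careful person would: the job done as asked, in the order asked, and still so for the second after the job is handed in, with the robot touching nothing.
It also fails if it takes over 72 s, if anything falls off the work surface, if the arm or the gripper's body presses on something with over 40 N, if the wrist force passes 120 N, or if a joint passes its speed limit or range.

## Working session

There is one attempt and no reset: what is moved stays moved. The work goes in short steps, Python scripts to look and compute and a shell command to move; the robot and the scene stay as the last step left them, time stands still between calls to the robot, and variables do not carry over. Pictures are saved under pics/ and viewed, and the job is handed in when it is done.

```bash
mkdir -p pics; python3 - <<'E'
from rig import r, optics
import cv2
s=r.get_state();print(s)
for n in ("scene","side","wrist"):
    c=optics.camera(n);cv2.imwrite(f"pics/{n}0.png",c["frame"][:,:,::-1]);print(n,c["mtx"].tolist(),c["cam_to_world"].round(4).tolist())
E
```

```text
{'t': 0.0, 'q': array([ 1.26899285e+00,  3.20251891e-01,  1.56566240e+00, -2.18232841e-05,
        1.25739497e+00, -1.99975860e-02]), 'joint_velocities': array([-5.71491700e-04, -4.73195074e-04, -3.06226360e-04,  6.37419212e-05,
        6.22432075e-04,  6.88706045e-04]), 'joint_torque': array([-1.79402588e-03, -4.15527284e+01, -2.34148514e+01, -4.21951581e-04,
        8.40506254e-03, -3.55708593e-06]), 'ee_pos': array([0.15977277, 0.55188929, 0.24451167]), 'tool_rot': array([[ 2.78083855e-01,  9.60556677e-01, -4.90427235e-04],
       [ 9.60555268e-01, -2.78084287e-01, -1.64519181e-03],
       [-1.71668008e-03, -1.35811833e-05, -9.99998526e-01]]), 'ft_force': array([-0.01014735,  0.74945929, -0.2743685 ]), 'ft_torque': array([ 0.08338667, -0.00647267,  0.02563828]), 'width': 1.0013695241802958}
scene [[429.5540428225346, 0.0, 256.51280032954327], [0.0, 429.5540428225346, 190.80230124990547], [0.0, 0.0, 1.0]] [[0.7004, 0.5893, -0.4027, 0.9894], [0.7137, -0.5848, 0.3855, -0.4268], [-0.0083, -0.5574, -0.8302, 0.929], [0.0, 0.0, 0.0, 1.0]]
side [[361.93637806430195, 0.0, 253.59472074790668], [0.0, 361.93637806430195, 190.47186236510854], [0.0, 0.0, 1.0]] [[-0.9891, -0.1076, 0.1004, 0.4879], [-0.1471, 0.7322, -0.665, 0.5425], [-0.0019, -0.6725, -0.7401, 0.6616], [0.0, 0.0, 0.0, 1.0]]
wrist [[329.25315688517594, 0.0, 254.38610967197485], [0.0, 329.25315688517594, 190.70796907453027], [0.0, 0.0, 1.0]] [[0.2781, 0.9253, 0.2577, 0.0937], [0.9606, -0.2674, -0.0764, 0.5699], [-0.0018, 0.2688, -0.9632, 0.3745], [0.0, 0.0, 0.0, 1.0]]
```

View pics/scene0.png

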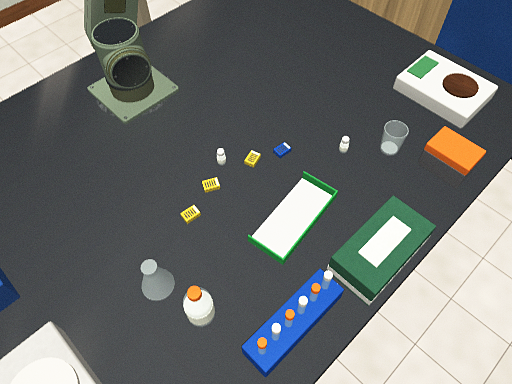

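View pics/side0.png

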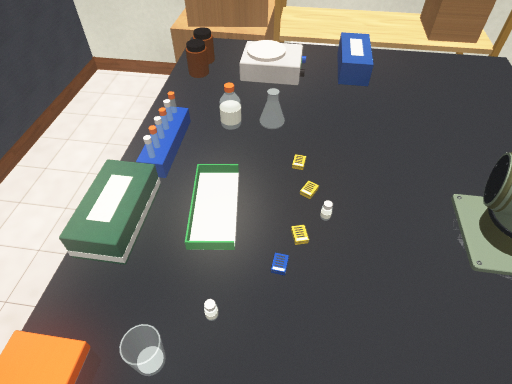

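The scene view shows three yellow cassettes at about (190,214), (211,184) and (253,158), with blue at (283,149). Vials are at (221,157) and (344,145), and the tray centre is near (295,217). The side view agrees. Next I'll measure them.

```bash
cat > h.py <<'E'
import numpy as np, cv2
from rig import r, optics
def ray(c,uv,z):
    K=c["mtx"];T=c["cam_to_world"]
    d=T[:3,:3]@np.linalg.solve(K,[uv[0],uv[1],1.]);o=T[:3,3]
    return (o+d*(z-o[2])/d[2])
def proj(c,p):
    T=c["cam_to_world"];q=T[:3,:3].T@(np.asarray(p)-T[:3,3]);q=c["mtx"]@q;return q[:2]/q[2]
def rect(c,z,scale=2000,x0=.2,x1=.75,y0=-.35,y1=.35):
    "ortho view at height z: row<- x decreasing downward, col <- y decreasing to the right"
    W=int((y1-y0)*scale);H=int((x1-x0)*scale)
    dst=np.float32([[0,0],[W,0],[W,H],[0,H]])
    src=np.float32([proj(c,p) for p in [(x1,y1,z),(x1,y0,z),(x0,y0,z),(x0,y1,z)]])
    return cv2.warpPerspective(c["frame"],cv2.getPerspectiveTransform(src,dst),(W,H),flags=cv2.INTER_CUBIC)
def boxes(c,col,z=.014,scale=2000,x1=.75,y1=.35,**k):
    im=rect(c,z,scale,x1=x1,y1=y1,**k);h=cv2.cvtColor(im,cv2.COLOR_RGB2HSV)
    lo,hi={"y":((20,90,70),(35,255,255)),"b":((105,120,60),(130,255,255)),"g":((45,120,50),(80,255,255))}[col]
    m=cv2.inRange(h,lo,hi);m=cv2.morphologyEx(m,cv2.MORPH_CLOSE,np.ones((13,13)))
    out=[]
    for k in cv2.findContours(m,0,2)[0]:
        if cv2.contourArea(k)<400:continue
        (u,v),(w,hh),a=cv2.minAreaRect(k);p=cv2.boxPoints(((u,v),(w,hh),a))
        P=np.c_[x1-p[:,1]/scale,y1-p[:,0]/scale]
        out.append((P.mean(0),P,np.array([w,hh])/scale))
    return out
E
python3 - <<'E'
from h import *
np.set_printoptions(precision=4,suppress=True)
for n in ("scene","side"):
    c=optics.camera(n)
    print(n,"base",proj(c,[0,0,0]),"tcp",proj(c,[.16,.55,.245]))
    for col,z in (("y",.014),("b",.014),("g",.028)):
        for b in boxes(c,col,z): print(n,col,b[0],b[2],b[1].tolist() if col=='g' else np.degrees(np.arctan2(*(b[1][1]-b[1][0])[::-1])))
    im=rect(c,0.014,1000);cv2.imwrite(f"pics/rect_{n}.png",im[:,:,::-1])
E
```

```text
scene base [133.9822  89.449 ] tcp [297.4918 -37.261 ]
scene y [ 0.447  -0.0715] [0.045  0.0418] -26.075336
scene y [0.4609 0.0643] [0.036  0.0541] -71.56506
scene y [ 0.4782 -0.1662] [0.046  0.0393] -4.763649
scene b [0.4968 0.1432] [0.0508 0.0389] -4.2053795
scene g [0.665 0.008] [0.1111 0.25  ] [[0.7019596099853516, 0.13962101936340332], [0.7379093766212463, -0.10773444175720215], [0.6279925107955933, -0.12370935082435608], [0.5920427441596985, 0.12364611029624939]]
side base [508.1608 235.7269] tcp [687.2345 619.9874]
side y [ 0.4439 -0.0634] [0.0556 0.0357] -25.974426
side y [0.458  0.0726] [0.0349 0.0523] -72.8241
side y [ 0.475  -0.1577] [0.0586 0.0332] -6.115536
side b [0.4941 0.1514] [0.0492 0.0313] -5.2738814
side g [0.6618 0.0135] [0.103  0.2384] [[0.6958408355712891, 0.13884222507476807], [0.7297540307044983, -0.09716585278511047], [0.6277617812156677, -0.11182159185409546], [0.5938485860824585, 0.1241864562034607]]
```

```bash
cat >> h.py <<'E'
def fit(cs,z=.014,s=2000,x1=.75,y1=.35):
    out={}
    for col,(lo,hi) in {"y":((20,90,70),(35,255,255)),"b":((105,120,60),(130,255,255))}.items():
        M=None
        for c in cs:
            h=cv2.cvtColor(rect(c,z,s),cv2.COLOR_RGB2HSV)
            m=cv2.morphologyEx(cv2.inRange(h,lo,hi),cv2.MORPH_CLOSE,np.ones((13,13)))
            M=m if M is None else M&m
        for k in cv2.findContours(M,0,2)[0]:
            if cv2.contourArea(k)<800:continue
            (u,v),(w,hh),a=cv2.minAreaRect(k);p=cv2.boxPoints(((u,v),(w,hh),a))
            P=np.c_[x1-p[:,1]/s,y1-p[:,0]/s]
            e=P[1]-P[0];f=P[2]-P[1];L=e if np.hypot(*e)>np.hypot(*f) else f
            out.setdefault(col,[]).append((P.mean(0),sorted([w/s,hh/s]),np.degrees(np.arctan2(L[1],L[0]))%180))
    return out
E
python3 - <<'E'
from h import *
np.set_printoptions(precision=4,suppress=True)
cs=[optics.camera(n) for n in ("scene","side")]
for k,v in fit(cs).items():
    for b in v: print(k,b[0],np.round(b[1],4),"long axis deg from x",round(b[2],1))
a=rect(cs[0],0,1000);b=rect(cs[1],0,1000)
cv2.imwrite("pics/rs.png",np.vstack([a])[:,:,::-1]);cv2.imwrite("pics/rd.png",b[:,:,::-1])
E
```

```text
y [ 0.4428 -0.0692] [0.0324 0.0443] long axis deg from x 63.4
y [0.4592 0.0687] [0.0347 0.0443] long axis deg from x 107.7
y [ 0.4751 -0.1649] [0.0325 0.0441] long axis deg from x 85.5
b [0.4938 0.1479] [0.0313 0.0423] long axis deg from x 84.6
```

```bash
ls pics
```

```text
rd.png
rect_scene.png
rect_side.png
rs.png
scene0.png
side0.png
wrist0.png
```

View pics/rs.png

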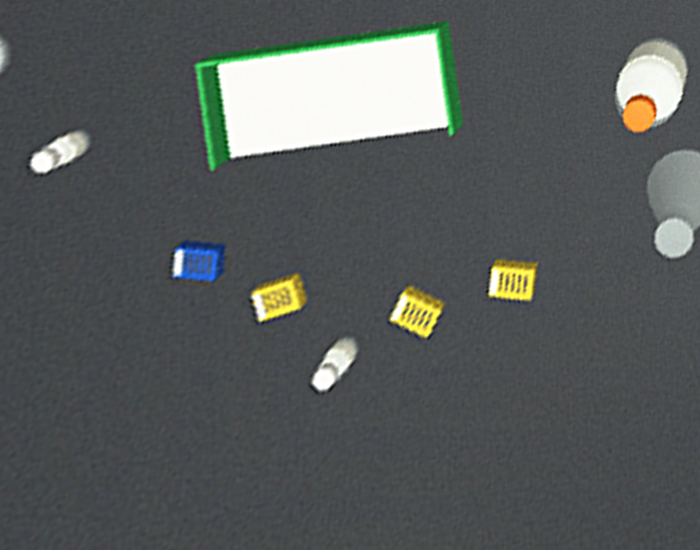

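View pics/rd.png

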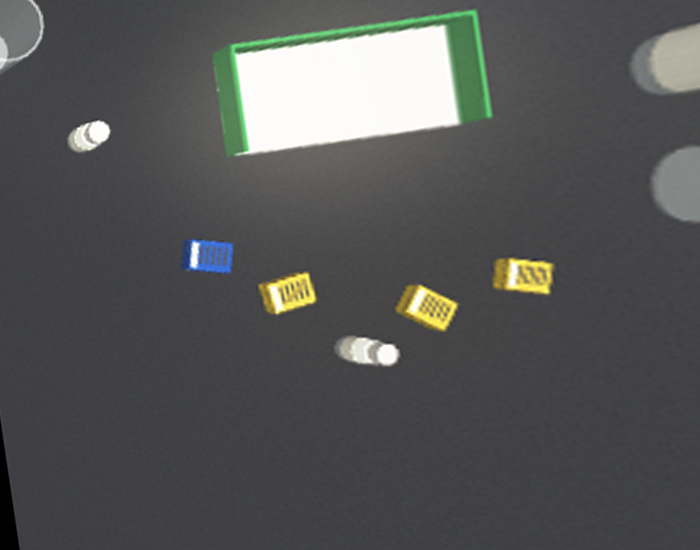

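Positions in the two views agree within about 2 mm, box sizes within 5 mm. The tray is yawed about 8°, with its origin near (0.659, 0.012). The fingers' 29 mm face points along tool y, so I'll push along that. I'll do the left cassette first, after closing the hand.

```bash
cat >> h.py <<'E'
from scipy.spatial.transform import Rotation as Ro
np.set_printoptions(precision=4,suppress=True)
def go(p,head):
    s=r.get_state();R=s["tool_rot"];a=np.radians(head)
    D=np.array([[-np.sin(a),np.cos(a),0],[np.cos(a),np.sin(a),0],[0,0,-1.]]).T
    print("dp",R.T@(np.array(p)-s["ee_pos"]),"ang",Ro.from_matrix(R.T@D).as_rotvec(),"dist",np.linalg.norm(np.array(p)-s["ee_pos"]))
def st():
    s=r.get_state();print("t",s["t"],"p",s["ee_pos"],"head",np.degrees(np.arctan2(s["tool_rot"][1,1],s["tool_rot"][0,1])),"f",s["ft_force"],"w",s["width"],"q6",s["q"][5])
def snap(tag):
    cs=[optics.camera(n) for n in ("scene","side")]
    im=np.vstack([rect(c,.014,1000,x0=.35,x1=.75)[:,100:600] for c in cs]) 
    cv2.imwrite(f"pics/{tag}.png",im[:600,:,::-1] if im.shape[0]<=600 else cv2.resize(im,None,fx=.75,fy=.75)[:,:,::-1])
    for k,v in fit(cs).items():
        for b in v: print(k,b[0],np.round(b[1],3),"normal",round(b[2]-90,1))
    st()
E
python3 - <<'E'
from h import *
go([.414,.0656,.15],4)
E
```

```text
dp [-0.3968  0.3794  0.0953] ang [-0.      0.0003 -0.3516] dist 0.557191161936723
```

```bash
R='x'; python3 -m handwheel '[{"dp":[-0.033,0.0316,0.008],"angular":[0,0,-0.07],"hand":255},{"dp":[-0.066,0.063,0.016],"angular":[0,0,-0.14],"hand":255},{"dp":[-0.099,0.095,0.024],"angular":[0,0,-0.21],"hand":255},{"dp":[-0.132,0.126,0.032],"angular":[0,0,-0.28],"hand":255},{"dp":[-0.165,0.158,0.04],"angular":[0,0,-0.352],"hand":255}]' 30; python3 -c "
from h import *
st();go([.414,.0656,.15],4)"
```

```text
t: 0.85
ee_pos: [0.2662, 0.3483, 0.2052]
tool_rot: [[-0.074, 0.997, 0.001], [0.997, 0.074, 0.0], [0.0, 0.001, -1.0]]
ft_force: [0.6, -0.0, -0.4]
width: 0.142
t 0.85 p [0.2662 0.3483 0.2052] head 4.236522673980986 f [ 0.5734 -0.0448 -0.4059] w 0.14161022443918891 q6 -0.7525925557285627
dp [-0.2929  0.1265  0.0551] ang [ 0.0006 -0.0004  0.0041] dist 0.32375303070682593
```

```bash
python3 -m handwheel '[{"dp":[-0.042,0.018,0.008],"angular":[0,0,0],"hand":255},{"dp":[-0.084,0.036,0.016],"angular":[0,0,0],"hand":255},{"dp":[-0.126,0.054,0.024],"angular":[0,0,0],"hand":255},{"dp":[-0.168,0.072,0.032],"angular":[0,0,0],"hand":255},{"dp":[-0.210,0.09,0.04],"angular":[0,0,0],"hand":255}]' 30 >/dev/null; python3 -c "
from h import *
st();go([.414,.0656,.12],4)"
```

```text
t 1.35 p [0.371  0.1451 0.1654] head 4.03603105595123 f [ 0.5012  0.3528 -0.575 ] w 0.0061199078837619525 q6 -1.2974225835342064
dp [-0.0824  0.0373  0.0454] ang [ 0.0013 -0.0005  0.0006] dist 0.10116181435282047
```

```bash
python3 -m handwheel '[{"dp":[-0.03,0.013,0.015],"angular":[0,0,0],"hand":255},{"dp":[-0.056,0.025,0.03],"angular":[0,0,0],"hand":255},{"dp":[-0.079,0.0365,0.045],"angular":[0,0,0],"hand":255},{"dp":[-0.079,0.0365,0.045],"angular":[0,0,0],"hand":255}]' 30 >/dev/null; python3 -c "
from h import *
st();go([.414,.0656,.02],4)
snap('a1')
c=optics.camera('wrist');cv2.imwrite('pics/w1.png',c['frame'][:,:,::-1])"
```

```text
t 1.75 p [0.4126 0.0685 0.119 ] head 3.811507809367103 f [-0.8585  0.7272 -0.1173] w -0.001839388685373895 q6 -1.4997527669612718
dp [-0.0029  0.0015  0.099 ] ang [-0.0023  0.0005 -0.0033] dist 0.09902869421261283
y [ 0.4431 -0.0692] [0.032 0.045] normal -25.3
y [0.4592 0.0687] [0.035 0.044] normal 17.9
y [ 0.475 -0.165] [0.033 0.044] normal -4.5
b [0.4938 0.1479] [0.031 0.042] normal -5.4
t 1.85 p [0.4122 0.0703 0.1202] head 3.9334447188551063 f [-0.6771 -0.2749 -0.805 ] w -0.0026099821801079054 q6 -1.4986192319997116
```

View pics/w1.png

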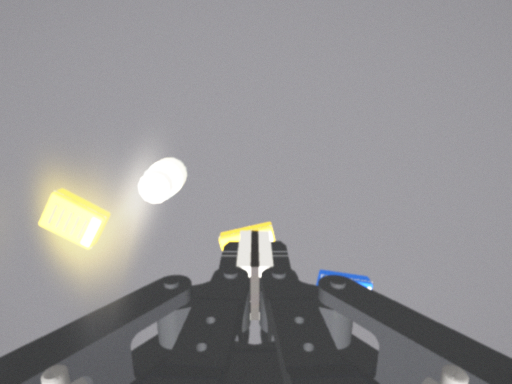

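View pics/a1.png

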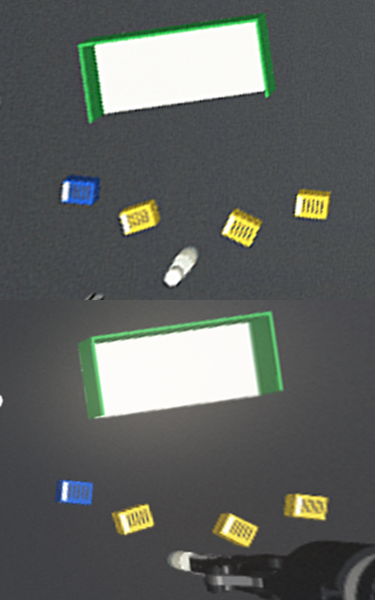

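The wrist view shows the closed fingertips at (258,240). The cassette is ahead, the vial (162,180) is well to one side, and nothing has moved. Lowering now.

```bash
python3 -m handwheel '[{"dp":[-0.002,0.001,0.03],"angular":[0,0,0],"hand":255},{"dp":[-0.003,0.001,0.06],"angular":[0,0,0],"hand":255},{"dp":[-0.003,0.001,0.085],"angular":[0,0,0],"hand":255},{"dp":[-0.003,0.001,0.099],"angular":[0,0,0],"hand":255},{"dp":[-0.003,0.001,0.099],"angular":[0,0,0],"hand":255}]' >/dev/null; python3 -c "
from h import *
snap('a2')
c=optics.camera('wrist');cv2.imwrite('pics/w2.png',c['frame'][:,:,::-1])"
```

```text
y [ 0.4442 -0.0696] [0.03  0.044] normal -26.6
y [0.4592 0.0688] [0.035 0.044] normal 17.6
y [ 0.475  -0.1649] [0.033 0.044] normal -4.8
b [0.4938 0.1479] [0.031 0.042] normal -5.4
t 2.5 p [0.4138 0.0684 0.022 ] head 4.100983683727969 f [-0.4908  0.7604 -0.0382] w -0.002284564664749292 q6 -1.5063605601017553
```

View pics/w2.png

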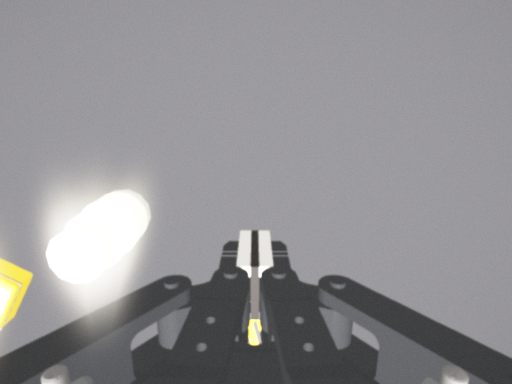

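View pics/a2.png

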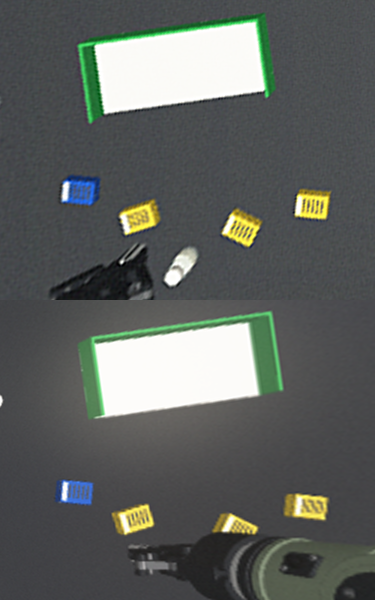

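```bash
python3 -m handwheel '[{"dp":[0,0.008,0.001],"angular":[0,0,0],"hand":255},{"dp":[0,0.016,0.002],"angular":[0,0,0],"hand":255},{"dp":[0,0.024,0.002],"angular":[0,0,0],"hand":255},{"dp":[0,0.032,0.002],"angular":[0,0,0],"hand":255},{"dp":[0,0.04,0.002],"angular":[0,0,0],"hand":255}]' >/dev/null;  python3 -m handwheel '[{"dp":[0,0.008,0],"angular":[0,0,0],"hand":255},{"dp":[0,0.016,0],"angular":[0,0,0],"hand":255},{"dp":[0,0.024,0],"angular":[0,0,0],"hand":255},{"dp":[0,0.032,0],"angular":[0,0,0],"hand":255},{"dp":[0,0.04,0],"angular":[0,0,0],"hand":255}]' >/dev/null; python3 -c "
from h import *
snap('a3')"
```

```text
y [ 0.4426 -0.0689] [0.031 0.045] normal -24.9
y [0.5219 0.0691] [0.032 0.043] normal 5.2
b [0.4938 0.1479] [0.031 0.042] normal -5.4
t 3.65 p [0.4948 0.0733 0.0194] head 4.016071719135198 f [-0.0813  0.4323  0.4104] w -0.0015679248661496677 q6 -1.5169059131934648
```

View pics/a3.png

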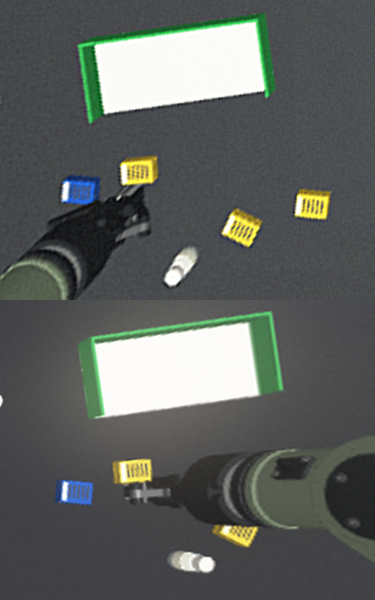

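The cassette is flush on the fingers and moving straight, and blue hasn't moved. I'll carry on.

```bash
for i in 1; do python3 -m handwheel '[{"dp":[0,0.009,0],"angular":[0,0,0],"hand":255},{"dp":[0,0.018,0],"angular":[0,0,0],"hand":255},{"dp":[0,0.027,0],"angular":[0,0,0],"hand":255},{"dp":[0,0.036,0],"angular":[0,0,0],"hand":255},{"dp":[0,0.045,0],"angular":[0,0,0],"hand":255}]' >/dev/null; done; python3 -m handwheel '[{"dp":[0,0.009,0],"angular":[0,0,0],"hand":255},{"dp":[0,0.018,0],"angular":[0,0,0],"hand":255},{"dp":[0,0.027,0],"angular":[0,0,0],"hand":255},{"dp":[0,0.036,0],"angular":[0,0,0],"hand":255},{"dp":[0,0.045,0],"angular":[0,0,0],"hand":255}]' >/dev/null;python3 -c "
from h import *
snap('a4')"
```

```text
y [ 0.4431 -0.0692] [0.032 0.045] normal -25.3
y [ 0.4751 -0.1649] [0.033 0.044] normal -4.5
y [0.6113 0.0761] [0.031 0.042] normal 6.1
t 4.75 p [0.5847 0.0796 0.0194] head 4.017237731815184 f [ 0.7616 -0.1548 -0.0469] w 0.001063543312570438 q6 -1.5251552601205194
```

View pics/a4.png

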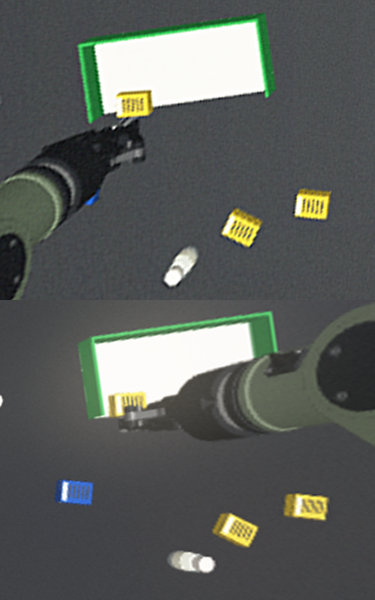

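```bash
python3 -m handwheel '[{"dp":[0,0.009,0],"angular":[0,0,0],"hand":255},{"dp":[0,0.018,0],"angular":[0,0,0],"hand":255},{"dp":[0,0.027,0],"angular":[0,0,0],"hand":255},{"dp":[0,0.036,0],"angular":[0,0,0],"hand":255},{"dp":[0,0.045,0],"angular":[0,0,0],"hand":255}]' >/dev/null; python3 -m handwheel '[{"dp":[0,0.006,0],"angular":[0,0,0],"hand":255},{"dp":[0,0.01,0],"angular":[0,0,0],"hand":255},{"dp":[0,0.0,0],"angular":[0,0,0],"hand":255},{"dp":[0,-0.02,0],"angular":[0,0,0],"hand":255},{"dp":[0,-0.02,-0.03],"angular":[0,0,0],"hand":255}]' >/dev/null;python3 -c "
from h import *
snap('a5');go([.39,-.055,.12],8)"
```

```text
y [ 0.4429 -0.0692] [0.032 0.044] normal -26.1
y [ 0.4751 -0.1649] [0.032 0.044] normal -4.5
y [0.6653 0.0786] [0.029 0.039] normal 4.2
b [0.4934 0.144 ] [0.031 0.035] normal -5.4
t 5.85 p [0.6086 0.0814 0.0523] head 4.028807430628973 f [ 0.6619 -0.0455  0.0803] w -0.0038899066381246497 q6 -1.5269897229904061
dp [-0.1207 -0.2273 -0.0689] ang [ 0.0051 -0.0002 -0.0693] dist 0.26646112722327153
```

View pics/a5.png

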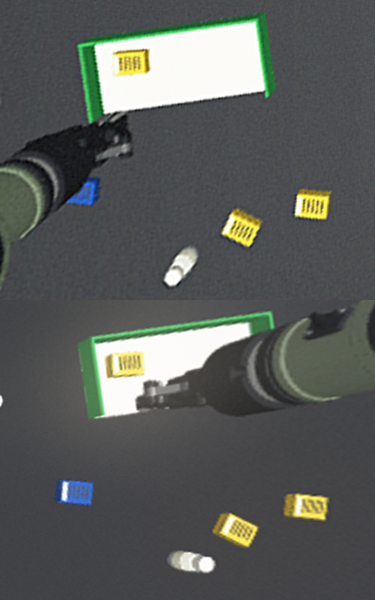

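Left cassette is in: tray x ≈ +16 mm, clear of the walls. Next is the middle one. It's turned about 34° from the tray axis, so I'll touch it right of its centre to swing it square.

```bash
python3 -m handwheel '[{"dp":[-0.005,-0.01,-0.04],"angular":[0,0,-0.02],"hand":255},{"dp":[-0.035,-0.05,-0.069],"angular":[0,0,-0.04],"hand":255},{"dp":[-0.062,-0.09,-0.069],"angular":[0,0,-0.069],"hand":255},{"dp":[-0.09,-0.13,-0.069],"angular":[0,0,-0.069],"hand":255},{"dp":[-0.11,-0.17,-0.069],"angular":[0,0,-0.069],"hand":255}]' >/dev/null;python3 -c "
from h import *
st();go([.3995,-.061,.12],8)"
```

```text
t 6.35 p [ 0.4442 -0.0415  0.1183] head 7.994885939019839 f [ 0.8512 -0.7687 -0.683 ] w 0.001934729621618253 q6 -1.8287108670347607
dp [-0.0131 -0.047  -0.0018] ang [ 0.0008  0.0005 -0.0001] dist 0.04881973785726419
```

```bash
python3 -m handwheel '[{"dp":[-0.011,-0.043,0],"angular":[0,0,0],"hand":255},{"dp":[-0.011,-0.043,0],"angular":[0,0,0],"hand":255},{"dp":[-0.011,-0.043,0.03],"angular":[0,0,0],"hand":255},{"dp":[-0.011,-0.043,0.05],"angular":[0,0,0],"hand":255},{"dp":[-0.011,-0.043,0.05],"angular":[0,0,0],"hand":255}]' >/dev/null;python3 -c "
from h import *
st();go([.3995,-.061,.019],8);snap('b1')"
```

```text
t 6.85 p [ 0.4032 -0.0568  0.0664] head 7.973670143295403 f [0.1631 0.1128 0.619 ] w 0.0008718916760107574 q6 -1.878454970651177
dp [-0.0038 -0.004   0.0474] ang [-0.0049 -0.0017 -0.0005] dist 0.047752353593166784
y [ 0.4428 -0.0692] [0.032 0.044] normal -26.6
y [ 0.475  -0.1649] [0.033 0.044] normal -4.6
y [0.6652 0.0787] [0.029 0.039] normal 4.1
b [0.4938 0.1479] [0.031 0.042] normal -5.4
t 6.95 p [ 0.4052 -0.0571  0.0683] head 7.991077922136306 f [ 0.5168 -0.0303  0.4177] w -0.0021410633964091246 q6 -1.8785513762007513
```

View pics/b1.png

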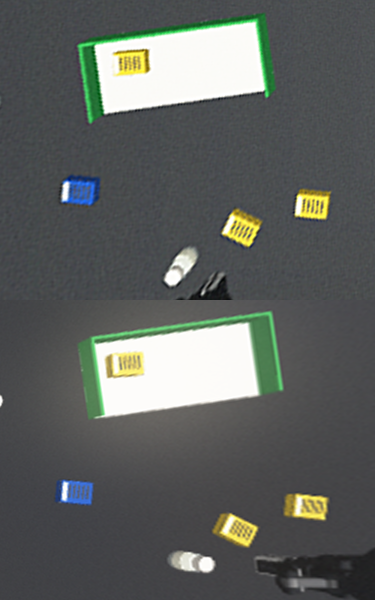

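```bash
python3 -m handwheel '[{"dp":[-0.004,-0.005,0.03],"angular":[0,0,0],"hand":255},{"dp":[-0.004,-0.005,0.048],"angular":[0,0,0],"hand":255},{"dp":[-0.004,0.0,0.048],"angular":[0,0,0],"hand":255},{"dp":[-0.004,0.007,0.048],"angular":[0,0,0],"hand":255},{"dp":[-0.004,0.014,0.048],"angular":[0,0,0],"hand":255}]' >/dev/null;python3 -m handwheel '[{"dp":[0,0.006,0],"angular":[0,0,0],"hand":255},{"dp":[0,0.012,0],"angular":[0,0,0],"hand":255},{"dp":[0,0.018,0],"angular":[0,0,0],"hand":255},{"dp":[0,0.024,0],"angular":[0,0,0],"hand":255},{"dp":[0,0.03,0],"angular":[0,0,0],"hand":255}]' >/dev/null;python3 -c "
from h import *
snap('b2')"
```

```text
y [ 0.4783 -0.1641] [0.025 0.042] normal -6.1
y [ 0.4755 -0.0703] [0.032 0.043] normal -45.0
y [0.6652 0.0787] [0.029 0.039] normal 4.1
b [0.4938 0.1479] [0.031 0.042] normal -5.4
t 8.05 p [ 0.4502 -0.0551  0.0204] head 7.986434024269183 f [ 0.0181 -1.3958  2.4434] w 0.0019752520572979084 q6 -1.8575842469507788
```

View pics/b2.png

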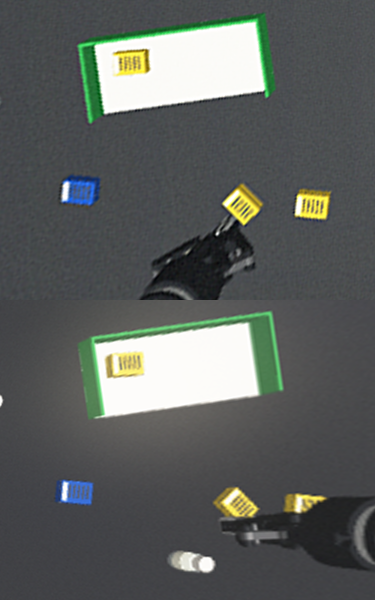

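It swung the other way, to about −45°. The fingertips are narrower than I assumed, about 18 mm. I'll back off and look again before re-approaching on the short side.

```bash
python3 -m handwheel '[{"dp":[0,-0.015,-0.005],"angular":[0,0,0],"hand":255},{"dp":[0,-0.03,-0.04],"angular":[0,0,-0.05],"hand":255},{"dp":[-0.025,-0.035,-0.05],"angular":[0,0,-0.13],"hand":255},{"dp":[-0.05,-0.035,-0.05],"angular":[0,0,-0.21],"hand":255},{"dp":[-0.05,-0.035,-0.05],"angular":[0,0,-0.21],"hand":255}]' >/dev/null;python3 -c "
from h import *
snap('b3');go([.4387,-.095,.019],20)"
```

```text
y [ 0.4751 -0.1647] [0.033 0.044] normal -4.5
y [ 0.4764 -0.0699] [0.031 0.044] normal -45.0
y [0.6652 0.0787] [0.029 0.039] normal 4.1
b [0.4938 0.1479] [0.031 0.042] normal -5.4
t 8.65 p [ 0.4202 -0.1095  0.0702] head 19.865254112099464 f [-0.1919 -0.0391  0.4839] w -0.00021899624405104633 q6 -2.1995112616990897
dp [0.0073 0.0224 0.0512] ang [-0.0007 -0.0009 -0.0024] dist 0.056365924826184986
```

View pics/b3.png

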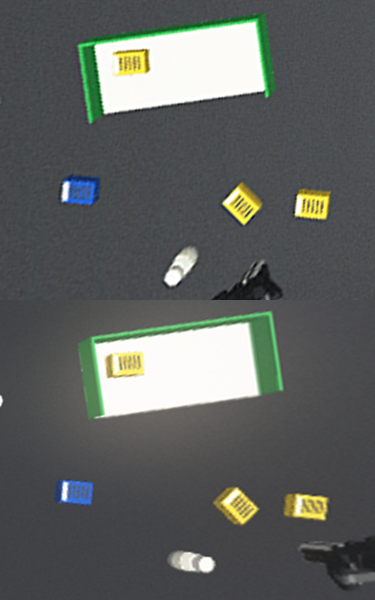

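```bash
python3 -m handwheel '[{"dp":[0.007,0.01,0.03],"angular":[0,0,0],"hand":255},{"dp":[0.0075,0.015,0.051],"angular":[0,0,0],"hand":255},{"dp":[0.0075,0.022,0.051],"angular":[0,0,0],"hand":255},{"dp":[0.0075,0.029,0.051],"angular":[0,0,0],"hand":255},{"dp":[0.0075,0.036,0.051],"angular":[0,0,0],"hand":255}]' >/dev/null;python3 -m handwheel '[{"dp":[0,0.006,0],"angular":[0,0,0],"hand":255},{"dp":[0,0.012,0],"angular":[0,0,0],"hand":255},{"dp":[0,0.016,0],"angular":[0,0,0],"hand":255}]' >/dev/null;python3 -c "
from h import *
snap('b4')"
```

```text
y [ 0.4914 -0.0604] [0.033 0.044] normal -33.0
y [0.6652 0.0787] [0.029 0.039] normal 4.1
b [0.4939 0.1479] [0.031 0.042] normal -5.2
t 9.55 p [ 0.4685 -0.0846  0.0196] head 20.02112529643543 f [-0.2501  0.3631 -0.3134] w 0.0010254354111238152 q6 -2.123220676955736
```

View pics/b4.png

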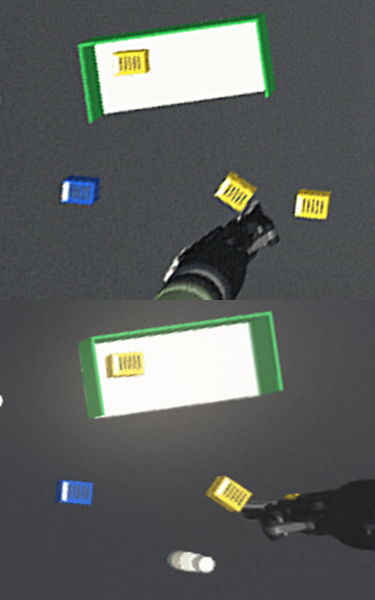

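Friction is high enough that the side of the centre the contact line passes decides the turn. It's now turning counter-clockwise, the useful direction, so I'll continue a bit.

```bash
python3 -m handwheel '[{"dp":[0,0.006,0],"angular":[0,0,0],"hand":255},{"dp":[0,0.012,0],"angular":[0,0,0],"hand":255},{"dp":[0,0.018,0],"angular":[0,0,0],"hand":255},{"dp":[0,0.023,0],"angular":[0,0,0],"hand":255},{"dp":[0,0.023,0],"angular":[0,0,0],"hand":255}]' >/dev/null;python3 -c "
from h import *
snap('b5')"
```

```text
y [ 0.5118 -0.0501] [0.032 0.044] normal -26.6
y [0.6652 0.0787] [0.029 0.039] normal 4.1
b [0.4938 0.1479] [0.031 0.042] normal -5.4
t 10.15 p [ 0.4893 -0.0767  0.0192] head 20.01864017900075 f [-0.5241  0.156  -0.3846] w -0.003763714601171077 q6 -2.098977855031057
```

View pics/b5.png

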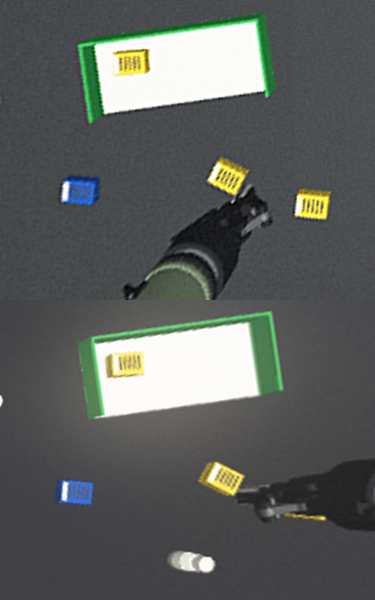

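```bash
python3 -c "
from h import *
go([.465,-.067,.019],4)"; python3 -m handwheel '[{"dp":[-0.003,-0.012,0],"angular":[0,0,0],"hand":255},{"dp":[-0.003,-0.025,0],"angular":[0,0,0.07],"hand":255},{"dp":[0.008,-0.022,0],"angular":[0,0,0.16],"hand":255},{"dp":[0.0175,-0.0195,0],"angular":[0,0,0.28],"hand":255},{"dp":[0.0175,-0.0195,0],"angular":[0,0,0.28],"hand":255}]' >/dev/null;python3 -c "
from h import *
snap('b6')"
```

```text
dp [ 0.0174 -0.0195  0.0002] ang [-0.0004 -0.0002  0.2796] dist 0.026171053795866088
y [ 0.4865 -0.1595] [0.012 0.032] normal 0.0
y [ 0.5119 -0.05  ] [0.032 0.044] normal -26.6
y [0.6652 0.0787] [0.029 0.039] normal 4.1
b [0.4938 0.1479] [0.031 0.042] normal -5.4
t 10.75 p [ 0.4645 -0.0673  0.0194] head 4.116920311678896 f [ 0.3443 -1.5464 -0.2032] w -0.0031777061114501544 q6 -1.8109256210092786
```

View pics/b6.png

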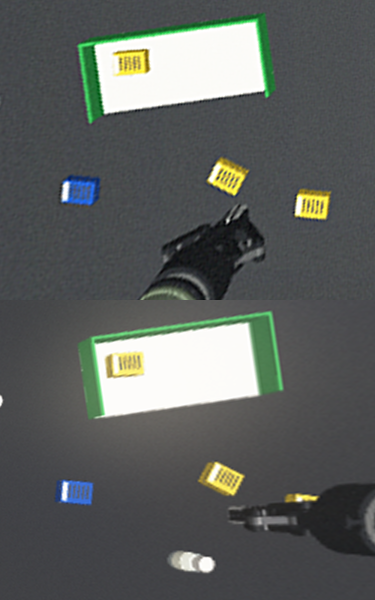

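```bash
python3 -m handwheel '[{"dp":[0,0.007,0],"angular":[0,0,0],"hand":255},{"dp":[0,0.014,0],"angular":[0,0,0],"hand":255},{"dp":[0,0.020,0],"angular":[0,0,0],"hand":255},{"dp":[0,0.026,0],"angular":[0,0,0],"hand":255},{"dp":[0,0.032,0],"angular":[0,0,0],"hand":255}]' >/dev/null;python3 -c "
from h import *
snap('b7')"
```

```text
y [ 0.4683 -0.1636] [0.019 0.042] normal -4.8
y [ 0.5281 -0.0435] [0.033 0.043] normal -13.0
y [0.6652 0.0787] [0.029 0.039] normal 4.1
b [0.4938 0.1479] [0.031 0.042] normal -5.4
t 11.35 p [ 0.4982 -0.0648  0.0193] head 3.984505858777007 f [ 0.7534 -0.2956 -0.5656] w -0.002695896083406185 q6 -1.7928516906714027
```

View pics/b7.png

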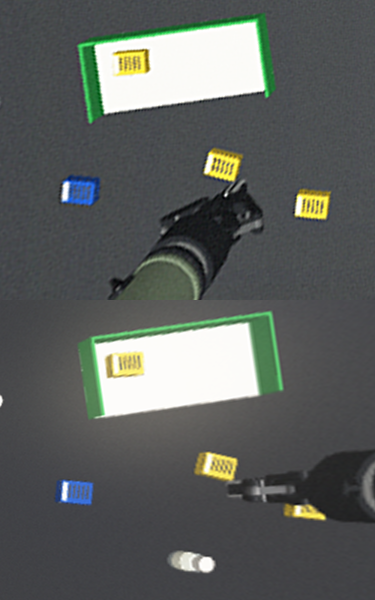

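```bash
python3 -m handwheel '[{"dp":[0,0.006,0],"angular":[0,0,0],"hand":255},{"dp":[0,0.012,0],"angular":[0,0,0],"hand":255},{"dp":[0,0.016,0],"angular":[0,0,0],"hand":255},{"dp":[0,0.005,0],"angular":[0,0,0],"hand":255},{"dp":[0,0.0,0],"angular":[0,0,0],"hand":255}]' >/dev/null;python3 -c "
from h import *
snap('b8')"
```

```text
y [ 0.4668 -0.1629] [0.016 0.041] normal -4.5
y [ 0.5389 -0.0381] [0.032 0.043] normal 2.9
y [0.6652 0.0787] [0.029 0.039] normal 4.1
b [0.4938 0.1479] [0.031 0.042] normal -5.4
t 11.95 p [ 0.4951 -0.0647  0.0191] head 3.9496562930979833 f [-0.2469  0.0541 -0.2794] w 0.0006937620890849972 q6 -1.792839232276862
```

```bash
python3 -c "
from h import *
go([.4985,-.045,.019],10)"; python3 -m handwheel '[{"dp":[0.007,-0.002,0],"angular":[0,0,-0.05],"hand":255},{"dp":[0.0145,0,0],"angular":[0,0,-0.105],"hand":255},{"dp":[0.0195,0.004,0],"angular":[0,0,-0.105],"hand":255},{"dp":[0.0205,0.010,0],"angular":[0,0,-0.105],"hand":255},{"dp":[0.0217,0.017,0],"angular":[0,0,-0.105],"hand":255}]' >/dev/null;python3 -m handwheel '[{"dp":[0,0.009,0],"angular":[0,0,0],"hand":255},{"dp":[0,0.018,0],"angular":[0,0,0],"hand":255},{"dp":[0,0.027,0],"angular":[0,0,0],"hand":255},{"dp":[0,0.036,0],"angular":[0,0,0],"hand":255},{"dp":[0,0.045,0],"angular":[0,0,0],"hand":255}]' >/dev/null; python3 -c "
from h import *
snap('b9')"
```

```text
dp [0.0194 0.0048 0.0001] ang [-0.0021 -0.0006 -0.1056] dist 0.02000497485120886
y [ 0.4751 -0.1649] [0.033 0.044] normal -4.5
y [ 0.5847 -0.0285] [0.033 0.044] normal 10.1
y [0.6652 0.0787] [0.029 0.039] normal 4.1
b [0.4938 0.1479] [0.031 0.042] normal -5.4
t 13.05 p [ 0.5584 -0.034   0.0193] head 9.998326656850551 f [ 0.412   0.1337 -0.6018] w -0.0019669343227064953 q6 -1.826893759705615
```

View pics/b9.png

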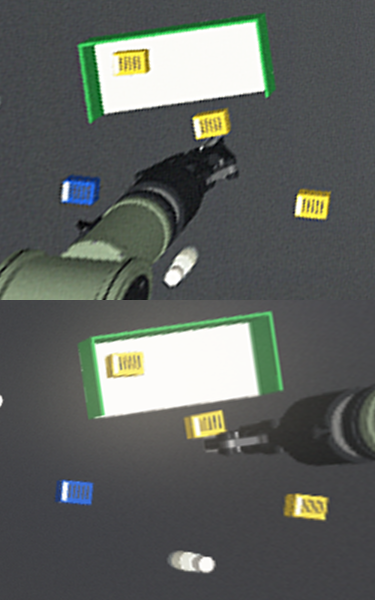

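Flush and square at 10°. It needs about 95 mm more.

```bash
python3 -m handwheel '[{"dp":[0,0.01,0],"angular":[0,0,0],"hand":255},{"dp":[0,0.02,0],"angular":[0,0,0],"hand":255},{"dp":[0,0.03,0],"angular":[0,0,0],"hand":255},{"dp":[0,0.04,0],"angular":[0,0,0],"hand":255},{"dp":[0,0.05,0],"angular":[0,0,0],"hand":255}]' >/dev/null;python3 -m handwheel '[{"dp":[0,0.01,0],"angular":[0,0,0],"hand":255},{"dp":[0,0.02,0],"angular":[0,0,0],"hand":255},{"dp":[0,0.03,0],"angular":[0,0,0],"hand":255},{"dp":[0,0.038,0],"angular":[0,0,0],"hand":255},{"dp":[0,0.043,0],"angular":[0,0,0],"hand":255}]' >/dev/null; python3 -m handwheel '[{"dp":[0,-0.01,0],"angular":[0,0,0],"hand":255},{"dp":[0,-0.025,-0.01],"angular":[0,0,0],"hand":255},{"dp":[0,-0.04,-0.04],"angular":[0,0,0],"hand":255},{"dp":[0,-0.07,-0.06],"angular":[0,0,0],"hand":255},{"dp":[0,-0.11,-0.06],"angular":[0,0,0],"hand":255}]' >/dev/null; python3 -c "
from h import *
snap('b10')"
```

```text
y [ 0.4751 -0.1649] [0.032 0.044] normal -4.5
y [0.6652 0.0787] [0.029 0.039] normal 4.1
y [ 0.6752 -0.0129] [0.029 0.04 ] normal 10.9
b [0.4938 0.1479] [0.031 0.042] normal -5.4
t 14.65 p [ 0.5326 -0.0374  0.0791] head 9.929087808810277 f [-0.1408 -0.4546 -0.1897] w -0.005046957906869188 q6 -1.835361817090929
```

View pics/b10.png

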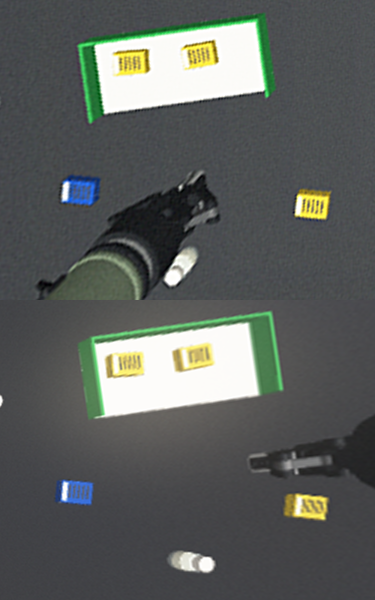

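Second cassette is in at (0.675, −0.013). Now the right one. I'll square it with a right-of-centre push, then send it diagonally to about (0.682, −0.068).

```bash
python3 -c "
from h import *
go([.434,-.187,.06],14)"; python3 -m handwheel '[{"dp":[-0.03,-0.03,0],"angular":[0,0,-0.02],"hand":255},{"dp":[-0.06,-0.06,0],"angular":[0,0,-0.04],"hand":255},{"dp":[-0.09,-0.09,0],"angular":[0,0,-0.07],"hand":255},{"dp":[-0.115,-0.115,0.01],"angular":[0,0,-0.07],"hand":255},{"dp":[-0.129,-0.125,0.019],"angular":[0,0,-0.07],"hand":255}]' >/dev/null; python3 -c "
from h import *
st();go([.434,-.187,.019],14)"
```

```text
dp [-0.1304 -0.1228  0.0198] ang [-0.0078 -0.0021 -0.0711] dist 0.18017473119759264
t 15.15 p [ 0.4365 -0.1871  0.0601] head 13.869514633967958 f [0.1608 0.6937 0.4486] w -0.0021724662436488555 q6 -2.2415787979656723
dp [ 0.0007 -0.0023  0.0411] ang [-0.0013 -0.0006 -0.0023] dist 0.04118523387256841
```

```bash
python3 -m handwheel '[{"dp":[0,-0.002,0.02],"angular":[0,0,0],"hand":255},{"dp":[0,-0.002,0.041],"angular":[0,0,0],"hand":255},{"dp":[0,0.004,0.041],"angular":[0,0,0],"hand":255},{"dp":[0,0.010,0.041],"angular":[0,0,0],"hand":255},{"dp":[0,0.016,0.041],"angular":[0,0,0],"hand":255}]' >/dev/null; python3 -m handwheel '[{"dp":[0,0.005,0],"angular":[0,0,0],"hand":255},{"dp":[0,0.01,0],"angular":[0,0,0],"hand":255},{"dp":[0,0.015,0],"angular":[0,0,0],"hand":255},{"dp":[0,0.015,0],"angular":[0,0,0],"hand":255}]' >/dev/null; python3 -c "
from h import *
snap('c1')"
```

```text
y [ 0.4916 -0.1534] [0.036 0.045] normal 22.1
y [0.6652 0.0787] [0.029 0.039] normal 4.1
y [ 0.6752 -0.0129] [0.029 0.04 ] normal 10.9
b [0.4938 0.1479] [0.031 0.042] normal -5.4
t 16.15 p [ 0.4693 -0.1782  0.0193] head 14.004971219226073 f [-0.1277  0.1565  0.2798] w 0.0035542346920082023 q6 -2.2011678510360464
```

View pics/c1.png

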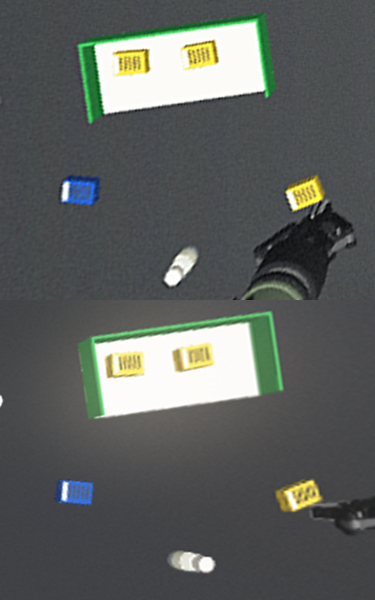

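```bash
python3 -c "
from h import *
go([.455,-.170,.019],24)"; python3 -m handwheel '[{"dp":[0,-0.012,0],"angular":[0,0,-0.04],"hand":255},{"dp":[0.006,-0.014,0],"angular":[0,0,-0.1],"hand":255},{"dp":[0.0115,-0.0118,0],"angular":[0,0,-0.175],"hand":255},{"dp":[0.0115,-0.0118,0],"angular":[0,0,-0.175],"hand":255}]' >/dev/null; python3 -c "
from h import *
snap('c2')"
```

```text
dp [ 0.0114 -0.0119  0.0003] ang [-0.0001 -0.0002 -0.1744] dist 0.016518351502317334
y [ 0.4916 -0.1534] [0.036 0.045] normal 22.1
y [0.6652 0.0787] [0.029 0.039] normal 4.1
y [ 0.6752 -0.0129] [0.029 0.04 ] normal 10.9
b [0.4938 0.1479] [0.031 0.042] normal -5.4
t 16.65 p [ 0.4551 -0.1701  0.0193] head 23.94241768956411 f [ 0.4078 -0.1073 -0.334 ] w -0.0038549968252246185 q6 -2.3701061581263017
```

View pics/c2.png

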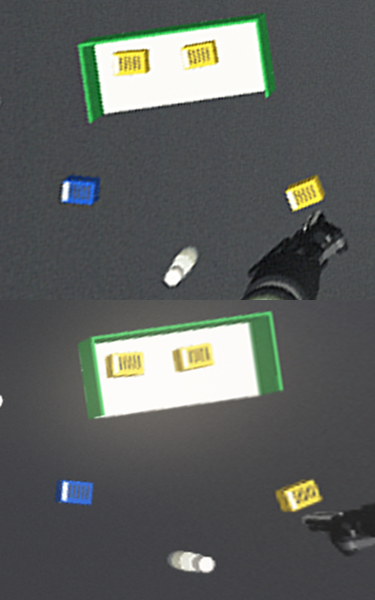

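A straight diagonal would clip the end of the right wall, so I'll steer further left first, then run straight in.

```bash
python3 -m handwheel '[{"dp":[0,0.007,0],"angular":[0,0,0],"hand":255},{"dp":[0,0.014,0],"angular":[0,0,0],"hand":255},{"dp":[0.001,0.021,0],"angular":[0,0,0],"hand":255},{"dp":[0.002,0.028,0],"angular":[0,0,0],"hand":255},{"dp":[0.0035,0.036,0],"angular":[0,0,0],"hand":255}]' >/dev/null; python3 -m handwheel '[{"dp":[0.0015,0.008,0],"angular":[0,0,0],"hand":255},{"dp":[0.003,0.016,0],"angular":[0,0,0],"hand":255},{"dp":[0.0045,0.024,0],"angular":[0,0,0],"hand":255},{"dp":[0.006,0.032,0],"angular":[0,0,0],"hand":255},{"dp":[0.0075,0.04,0],"angular":[0,0,0],"hand":255}]' >/dev/null; python3 -c "
from h import *
snap('c3')"
```

```text
y [ 0.5452 -0.1161] [0.034 0.044] normal 24.1
y [0.6652 0.0787] [0.029 0.039] normal 4.1
y [ 0.6751 -0.0129] [0.029 0.04 ] normal 11.0
b [0.4938 0.1479] [0.031 0.042] normal -5.4
t 17.75 p [ 0.5212 -0.1285  0.0194] head 24.07445534734127 f [0.8926 0.1201 0.1761] w -0.0028146176869718025 q6 -2.2544858219652486
```

View pics/c3.png

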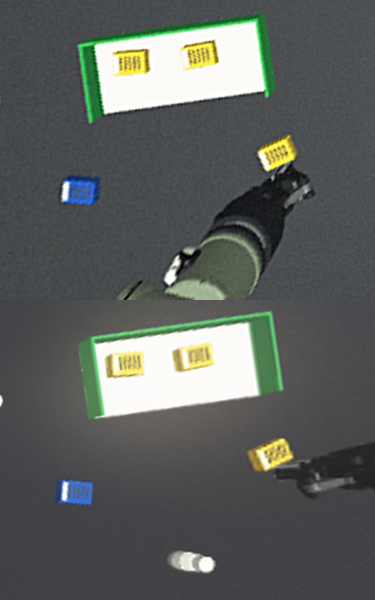

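```bash
python3 -m handwheel '[{"dp":[0.0015,0.009,0],"angular":[0,0,0],"hand":255},{"dp":[0.003,0.018,0],"angular":[0,0,0],"hand":255},{"dp":[0.005,0.027,0],"angular":[0,0,0],"hand":255},{"dp":[0.007,0.036,0],"angular":[0,0,0],"hand":255},{"dp":[0.009,0.045,0],"angular":[0,0,0],"hand":255}]' >/dev/null; python3 -m handwheel '[{"dp":[0.002,0.009,0],"angular":[0,0,0],"hand":255},{"dp":[0.004,0.018,0],"angular":[0,0,0],"hand":255},{"dp":[0.002,0.009,0],"angular":[0,0,0],"hand":255},{"dp":[0.0,-0.005,0],"angular":[0,0,0],"hand":255}]' >/dev/null; python3 -c "
from h import *
snap('c4')"
```

```text
y [ 0.5982 -0.0786] [0.033 0.044] normal 24.6
y [0.6652 0.0787] [0.029 0.039] normal 4.1
y [ 0.6752 -0.0129] [0.029 0.04 ] normal 10.9
b [0.4938 0.1479] [0.031 0.042] normal -5.4
t 18.75 p [ 0.55   -0.1053  0.0189] head 23.938772959583094 f [ 0.2532 -0.2525 -0.5989] w -0.0031003229352923986 q6 -2.1979500659702103
```

View pics/c4.png

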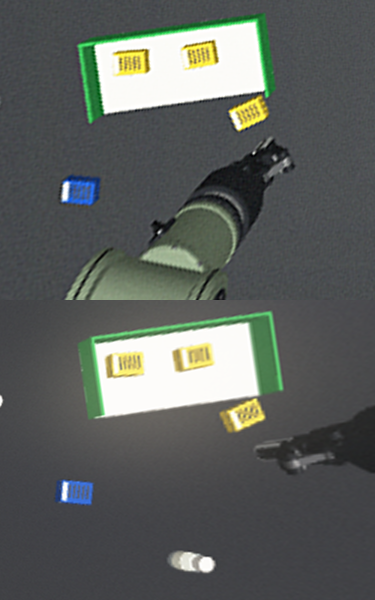

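```bash
python3 -c "
from h import *
go([.5578,-.0799,.019],8)"; python3 -m handwheel '[{"dp":[0.01,-0.001,0],"angular":[0,0,0.09],"hand":255},{"dp":[0.018,-0.002,0],"angular":[0,0,0.18],"hand":255},{"dp":[0.020,-0.003,0],"angular":[0,0,0.278],"hand":255},{"dp":[0.020,-0.003,0],"angular":[0,0,0.278],"hand":255}]' >/dev/null; python3 -c "
from h import *
st()"
```

```text
dp [ 0.0201  0.0175 -0.0001] ang [-0.0033 -0.0015  0.2782] dist 0.026602523450149265
t 19.15 p [ 0.5412 -0.0876  0.0194] head 8.069372291996762 f [-0.0252  0.1161  0.077 ] w 0.002729719380843717 q6 -1.8933505083725923
```

```bash
python3 -m handwheel '[{"dp":[0.005,0.007,0],"angular":[0,0,0],"hand":255},{"dp":[0.005,0.014,0],"angular":[0,0,0],"hand":255},{"dp":[0.005,0.022,0],"angular":[0,0,0],"hand":255},{"dp":[0.005,0.029,0],"angular":[0,0,0],"hand":255},{"dp":[0.005,0.036,0],"angular":[0,0,0],"hand":255}]' >/dev/null; python3 -m handwheel '[{"dp":[0,0.006,0],"angular":[0,0,0],"hand":255},{"dp":[0,0.012,0],"angular":[0,0,0],"hand":255},{"dp":[0,0.018,0],"angular":[0,0,0],"hand":255}]' >/dev/null;python3 -c "
from h import *
snap('c5')"
```

```text
y [ 0.6231 -0.081 ] [0.031 0.043] normal 7.0
y [0.6652 0.0787] [0.029 0.039] normal 4.1
y [ 0.6752 -0.013 ] [0.029 0.04 ] normal 10.9
b [0.4938 0.1479] [0.031 0.042] normal -5.4
t 20.05 p [ 0.5958 -0.0749  0.0193] head 8.10245536682643 f [0.0832 0.4501 0.7768] w 0.001170836166551522 q6 -1.8565620888008365
```

View pics/c5.png

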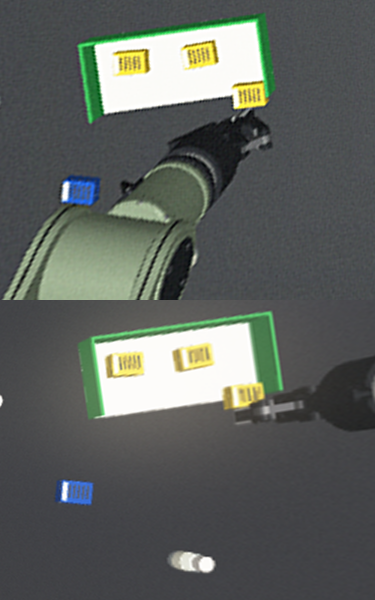

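```bash
python3 -m handwheel '[{"dp":[0.001,0.008,0],"angular":[0,0,0],"hand":255},{"dp":[0.002,0.016,0],"angular":[0,0,0],"hand":255},{"dp":[0.003,0.024,0],"angular":[0,0,0],"hand":255},{"dp":[0.004,0.032,0],"angular":[0,0,0],"hand":255},{"dp":[0.005,0.04,0],"angular":[0,0,0],"hand":255}]' >/dev/null; python3 -m handwheel '[{"dp":[0,0.007,0],"angular":[0,0,0],"hand":255},{"dp":[0,0.013,0],"angular":[0,0,0],"hand":255},{"dp":[0,0.017,0],"angular":[0,0,0],"hand":255},{"dp":[0,0.005,0],"angular":[0,0,0],"hand":255},{"dp":[0,-0.02,0],"angular":[0,0,0],"hand":255}]' >/dev/null; python3 -m handwheel '[{"dp":[0,-0.02,-0.03],"angular":[0,0,0],"hand":255},{"dp":[0,-0.04,-0.07],"angular":[0,0,0],"hand":255},{"dp":[0,-0.07,-0.11],"angular":[0,0,0],"hand":255},{"dp":[0,-0.11,-0.15],"angular":[0,0,0],"hand":255},{"dp":[0,-0.15,-0.18],"angular":[0,0,0],"hand":255}]' >/dev/null;python3 -c "
from h import *
snap('c6')
for n in ('scene','side'):
    c=optics.camera(n);cv2.imwrite(f'pics/{n}F.png',c['frame'][:,:,::-1])"
```

```text
y [0.6652 0.0787] [0.029 0.039] normal 4.1
y [ 0.6659 -0.077 ] [0.029 0.041] normal -28.3
y [ 0.6751 -0.0129] [0.029 0.04 ] normal 11.0
b [0.4938 0.1479] [0.031 0.042] normal -5.4
t 21.65 p [ 0.4687 -0.0883  0.1996] head 8.026542216575256 f [ 0.7063 -1.2179  0.0336] w -0.0018327027131591158 q6 -1.9203847030923316
```

View pics/c6.png

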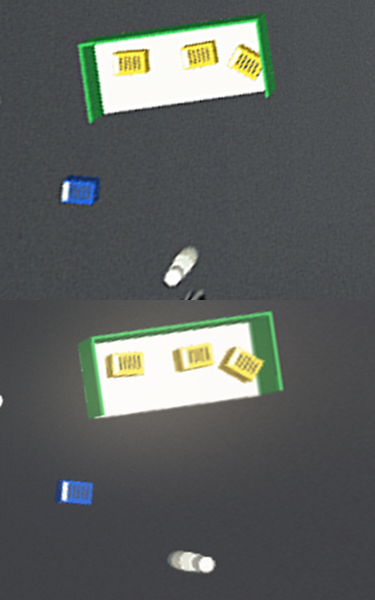

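View pics/sideF.png

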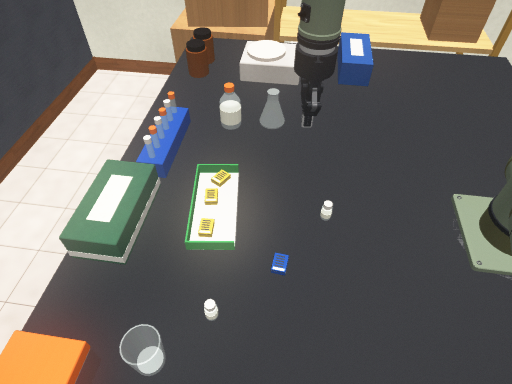

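View pics/sceneF.png

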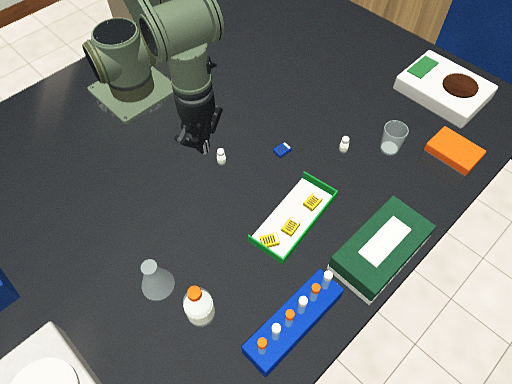

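All three look inside. The right one turned about 30° near the end and may be touching the side wall, so I'll check closely that it lies flat.

```bash
python3 -c "
from h import *
a=cv2.imread('pics/sceneF.png')[165:265,240:345];b=cv2.imread('pics/sideF.png')[155:255,175:280]
im=np.hstack([cv2.resize(x,(395,380),interpolation=cv2.INTER_CUBIC) for x in(a,b)]);cv2.imwrite('pics/zoomF.png',im);st()"
```

```text
t 21.75 p [ 0.4709 -0.0879  0.1964] head 8.051475614344179 f [-0.1296 -0.0779 -0.5497] w -0.0028387438589068353 q6 -1.9198949451523684
```

View pics/zoomF.png

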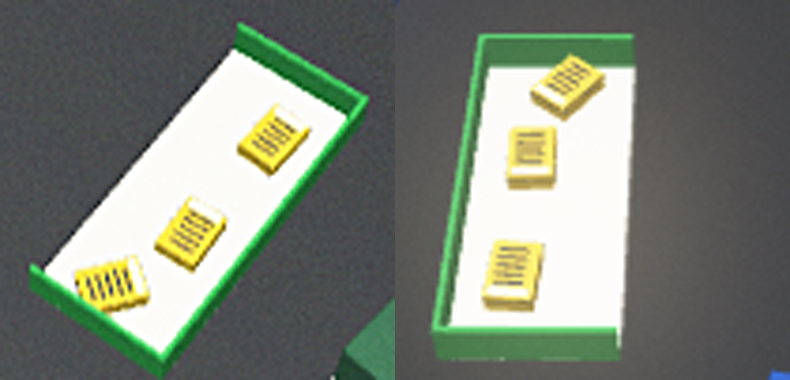

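The zoom shows all three flat and inside. A last check that the glassware and blue haven't moved, then I hand in.

```bash
python3 -c "
from h import *
for n,R in (('side',{'vial1':(320,200,14,20),'vial2':(204,298,16,24),'flask':(258,88,30,40),'bottle':(218,82,26,48),'beaker':(118,324,50,50),'blue':(270,252,20,24)}),):
    a=cv2.imread(f'pics/{n}0.png').astype(float);b=cv2.imread(f'pics/{n}F.png').astype(float)
    for k,(x,y,w,h) in R.items():
        g=[cv2.cvtColor(i[y-6:y+h+6,x-6:x+w+6].astype(np.uint8),6).astype(np.float32) for i in (a,b)]
        print(k,np.round(cv2.phaseCorrelate(*g),2))
r.sign_off()"
```

```text
Traceback (most recent call last):
ValueError: setting an array element with a sequence. The requested array has an inhomogeneous shape after 1 dimensions. The detected shape was (2,) + inhomogeneous part.
```

```bash
python3 -c "
from h import *
a=cv2.imread('pics/side0.png');b=cv2.imread('pics/sideF.png')
for k,(x,y,w,h) in {'vial1':(320,200,14,20),'vial2':(204,298,16,24),'flask':(258,88,30,40),'bottle':(218,82,26,48),'beaker':(118,324,50,50),'blue':(270,252,20,24)}.items():
    g=[cv2.cvtColor(i[y-6:y+h+6,x-6:x+w+6],6).astype(np.float32) for i in (a,b)]
    d,q=cv2.phaseCorrelate(*g);print(k,np.round(d,2),round(q,2))
"
```

```text
vial1 [0.57 0.03] 1.02
vial2 [-0.01  0.02] 1.01
flask [ 0.5  -0.01] 0.96
bottle [ 0.05 -0.01] 1.0
beaker [-0.02  0.  ] 0.99
blue [-0.02  0.02] 1.03
```

```bash
python3 -c "
from h import *
a=cv2.imread('pics/side0.png');b=cv2.imread('pics/sideF.png')
for k,(x,y,w,h) in {'vial1':(314,194,26,32),'flask':(252,82,42,52),'vial2':(198,292,28,36)}.items():
    p=a[y:y+h,x:x+w];m=cv2.matchTemplate(b[y-4:y+h+4,x-4:x+w+4],p,cv2.TM_CCOEFF_NORMED);print(k,m[4,2:7],cv2.minMaxLoc(m)[3],np.abs(p.astype(int)-b[y:y+h,x:x+w]).mean())
"
```

```text
vial1 [0.767  0.9096 0.9995 0.9114 0.7697] (4, 4) 1.9314903846153846
flask [0.8632 0.9501 0.9985 0.95   0.8647] (4, 4) 1.3447802197802199
vial2 [0.8019 0.9233 0.9997 0.9236 0.8021] (4, 4) 1.1947751322751323
```

Template matching peaks at zero shift and falls off evenly on both sides, so nothing moved. The 0.5 px readings were artefacts.

```bash
python3 -c "
from rig import r
print(r.sign_off())"
```

```text
the job is handed in; nothing more can be done
None
```

All three yellow cassettes were pushed with closed fingers through the open side of the tray and lie flat inside it. I handed the job in at about 22 s with the gripper about 0.2 m above the bench, touching nothing.

- **Cassettes:** the last pictures put them at about (0.665, 0.079), (0.675, −0.013) and (0.666, −0.077). Their top faces measured about 29 × 40 mm at 14 mm height, which matches boxes lying flat.
- **Right-hand cassette:** it turned about 30° at the end of its push. It lies wholly inside, but very close to or touching the right wall.
- **Middle cassette:** it turned the wrong way on the first contact, so I moved the fingers and squared it up before pushing it in.
- **Blue cassette and glassware:** they did not move. The first shift check gave 0.5 px for the near vial and the flask. Template matching then peaked at zero shift for both, so I took those readings as an artefact.

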